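# Load the car train from dark to pale

## Task

Load the four loose model cars onto the empty upper decks of the two brown car carrier wagons, two to a deck and one centred on each half of it, so that along the train, starting at the end nearer the red buffer stop, they run from the darkest to the palest: wine red, bright red, sand, silver. Each car stands on its wheels, straight along the deck (either end first) and midway between the railings, and the two carriers, the other wagons and the cleaning block stay where they are.

Things in the scene. Friction and masses are not known exactly. Their poses are not given: they have to be found in the camera images.
- car_wine: Loose 1:87 model car, dark wine red, the darkest of the four; 56 long, 21 wide, 15 mm high, 12 g; starts on its wheels on the bare board (z = 0). Origin: centre of its underside; x along the car, y across the doors, z up. Lower body, 0 to 10 mm up: 54 x 20 mm (hold it here, across the doors); roof: 16 mm wide, x = -6 to +14 mm.
- car_red: Loose 1:87 model car, bright red, second darkest of the four; 56 long, 21 wide, 15 mm high, 12 g; starts on its wheels on the bare board (z = 0). Origin: centre of its underside; x along the car, y across the doors, z up. Lower body, 0 to 10 mm up: 54 x 20 mm (hold it here, across the doors); roof: 16 mm wide, x = -6 to +14 mm.
- car_sand: Loose 1:87 model car, sand or beige, second palest of the four; 56 long, 21 wide, 15 mm high, 12 g; starts on its wheels on the bare board (z = 0). Origin: centre of its underside; x along the car, y across the doors, z up. Lower body, 0 to 10 mm up: 54 x 20 mm (hold it here, across the doors); roof: 16 mm wide, x = -6 to +14 mm.
- car_silver: Loose 1:87 model car, silver, the palest of the four; 56 long, 21 wide, 15 mm high, 12 g; starts on its wheels on the bare board (z = 0). Origin: centre of its underside; x along the car, y across the doors, z up. Lower body, 0 to 10 mm up: 54 x 20 mm (hold it here, across the doors); roof: 16 mm wide, x = -6 to +14 mm.
- carrier_a: Brown two-deck car carrier wagon, loose, 70 g, 135 x 35 x 42 mm, on a curved siding; pale cars fixed in its lower deck; always the one nearer the buffer stop. Origin: centre of underside, 3.5 mm over the board; +x along it to the siding's red buffer stop (left, +y). Empty upper deck: 36 mm above the origin, 122 x 28 mm, thin railings beside it; its halves centre at x = +31 and -31 mm.
- carrier_b: Brown two-deck car carrier wagon, loose, 70 g, 135 x 35 x 42 mm, on a curved siding; red and yellow cars fixed in its lower deck; always the farther one. Origin: centre of underside, 3.5 mm over the board; +x along it to the siding's red buffer stop (left, +y). Empty upper deck: 36 mm above the origin, 122 x 28 mm, thin railings beside it; its halves centre at x = +31 and -31 mm.
- coach: Silver passenger coach, loose, 210 mm long, 35 mm wide, 44 mm high, on the siding in front of theirs. Origin: centre of its underside, x along it. Bystander: not to be moved.
- green_wagon_2: Flat wagon with a bright green tube, loose, 129 mm long, 35 mm wide, 48 mm high, on the siding behind theirs. Origin: centre of its underside, x along it. Bystander: not to be moved.
- track_rubber: Red-brown track cleaning block, loose, 24 x 60 mm, 18 mm high, lying on the board behind the sidings. Origin: centre of its underside, y along it. Bystander: not to be moved.

How it is judged:
At the end, for the whole second after the job is handed in: From the buffer stop: wine red, bright red on the nearer upper deck, sand, silver on the farther; each within 9 mm along and 8 mm across of its half deck's centre, standing on the deck, straight within 0.15 rad (either way round), tilt under 0.1 rad, at rest; carriers within 10 mm of their start (x of car_wine in the frame of carrier_a between 0.022 and 0.04 m and y of car_wine in the frame of carrier_a between -0.008 and 0.008 m and z of car_wine in the frame of carrier_a between 0.031 and 0.04 m and angle between the x axis of each of car_wine, car_red and the x axis of carrier_a, either way round below 0.15 rad and x of car_red in the frame of carrier_a between -0.04 and -0.022 m and y of car_red in the frame of carrier_a between -0.008 and 0.008 m and z of car_red in the frame of carrier_a between 0.031 and 0.04 m and x of car_sand in the frame of carrier_b between 0.022 and 0.04 m and y of car_sand in the frame of carrier_b between -0.008 and 0.008 m and z of car_sand in the frame of carrier_b between 0.031 and 0.04 m and angle between the x axis of each of car_sand, car_silver and the x axis of carrier_b, either way round below 0.15 rad and x of car_silver in the frame of carrier_b between -0.04 and -0.022 m and y of car_silver in the frame of carrier_b between -0.008 and 0.008 m and z of car_silver in the frame of carrier_b between 0.031 and 0.04 m and angle between each of car_wine, car_red, car_sand, car_silver's own z axis and vertical below 0.1 rad and linear speed of each of car_wine, car_red, car_sand, car_silver below 0.01 m/s and distance of each of carrier_a, carrier_b from where it was at the start of the episode below 0.01 m); the robot touches nothing.
It fails at once if the coach is moved by more than 10 mm (distance of coach from where it was at the start of the episode above 0.01 m).
It fails at once if the green tube wagon is moved by more than 10 mm (distance of green_wagon_2 from where it was at the start of the episode above 0.01 m).
It fails at once if the track cleaning block is moved by more than 10 mm (distance of track_rubber from where it was at the start of the episode above 0.01 m).
It also fails if it takes over 96 s, if anything falls off the work surface, if the arm or the gripper's body presses on something with over 40 N, if the wrist force passes 120 N, or if a joint passes its speed limit or range.

## Robot

A 6-joint arm with a two-finger parallel gripper is mounted at the origin on a cart in front of the work surface, level with it; the furniture and walls round the work are solid. World frame = base frame: x ahead of the robot, y to its left, z up, the work surface at z = 0. Lengths are in m, angles in rad, forces in N, time in s.
With the tool pointing down it reaches from about 0.225 to 0.875 m from the base axis. Payload 3.4 kg.
Tool frame: the origin (TCP) lies at the very end of the fingers, on their centre line; the grasp point (between the pads) lies 19 mm behind it; z points along the fingers, y is the line along which they close (so a half turn about z gives the same grasp; the last joint's range is limited). The gripper opens to 85 mm and grips with 20 to 120 N. Pads are 22 mm wide; open, the fingers measure 114 mm over their backs; the gripper's body (76 mm by 85 mm) begins 54 mm behind the grasp point. The pads swing forward as they close: fully open they stand 13 mm farther back than shut.
Start: joints at [1.227, 0.276, 1.505, -0, 1.361, -0.121], TCP at [0.127, 0.561, 0.231] pointing down, gripper open.
Joint ranges: [-2.89, 2.89], [-0.75, 2.08], [0.22, 2.7], [-1.18, 4.32], [0.11, 2.71], [-2.7, 2.7]. Speed limits (rad/s): [2.57, 2.57, 3.14, 3.14, 3.14, 3.14].

## Interface

Orientations are given as a unit quaternion [w, x, y, z].
In Python, from rig import manip, get_image, camera_info gives the robot as it stands. The module is installed in compiled form; this text tells all that it offers.
- The arm moves only by the shell command python3 -m crank 'ROWS' [FORCE]. ROWS is a JSON object of lists of equal length, an entry for each row: "translation": the shift along the tool's x, y, z in mm, a list of three; "roll": the turn about the tool's z in rad; "fingers": the opening, from 0 (shut) to 1 (fully open). A call has 1 to 8 rows; each row shifts and turns the commanded pose from where the row before left it, along the tool's axes as they then stand; what a row does not reach is not made up. A row lasts 1/10 s, in which the tool goes at most 50 mm and 8.59 degrees, less where a joint would pass 70% of its speed; a pose out of reach is approached as far as the arm can. A call is refused whole if a number of a shift passes 50 or a number of a turn 0.15, either way. A call with a gripper value outside its range is refused whole. The fingers move at their own pace and stop on an object; FORCE is the grip in N (left out, the last holds). Time passes only in rows, so rows that do not move let the fingers close. It gives the time, the measured TCP pose, the force, the opening and the grip force at its end, in the units of the state.
- manip.get_state(): the state, without advancing time (a new reading comes with each control period).
- get_image(name): name is "scene" or "top" or "wrist"; returns the picture (480x640x3 uint8, blue, green, red); there is no depth.
- camera_info(name): a dict with "mtx" (3x3 intrinsics, pixels), "rvec" (rotation vector, rad) and "tvec" (3), from world to camera coordinates, as OpenCV has them. Camera axes: x right, y down, z forward; pixel columns grow to the right and rows downward; lengths in m; the calibration is good to about 2 mm. A picture is of the moment at which its call begins: read the wrist's pose just before it. camera_info takes no time and is no camera call; for the wrist camera it gives the pose at the moment of the call.
- manip.sign_off(): hands the job in; it is judged then, once.
The state is a dict: "clock": time; "qpos": joint angles; "qd": joint speeds; "effort": joint torques, N m; "position": TCP position; "ee_rot": TCP orientation; "contact_force": force on the tool from outside, world axes, zero at the start; "moment": the same for the moment, N m; "width": finger opening in m; "gripper_force": force on a finger pad.
Only numpy, scipy, OpenCV 4.12 (cv2) and the standard library are available. Lean on these libraries where they do the work, as an engineer would, in place of code of your own. Each camera call takes 0.05 s, during which the arm holds its last target. There are 200 camera calls.

## Working session

There is one attempt and no reset: what is moved stays moved. The work goes in short steps, Python scripts to look and compute and a shell command to move; the robot and the scene stay as the last step left them, time stands still between calls to the robot, and variables do not carry over. Pictures are saved under pics/ and viewed, at most 14 in all, crops included, and the job is handed in when it is done.

```bash
mkdir -p pics; python3 - <<'E'
from rig import manip,get_image,camera_info
import cv2
for n in("scene","top"):
    cv2.imwrite(f"pics/{n}0.png",get_image(n)); c=camera_info(n); print(n,c)
print(manip.get_state())
E
```

```text
scene {'mtx': array([[464.90656958,   0.        , 325.21196563],
       [  0.        , 464.90656958, 236.17358432],
       [  0.        ,   0.        ,   1.        ]]), 'rvec': array([ 0.74241068, -2.67413885,  0.98374404]), 'tvec': array([0.39904294, 0.20282768, 0.88011369])}
top {'mtx': array([[455.90828774,   0.        , 320.69080199],
       [  0.        , 455.90828774, 247.39565154],
       [  0.        ,   0.        ,   1.        ]]), 'rvec': array([ 2.15999926, -2.16476284,  0.11675636]), 'tvec': array([0.0151583 , 0.44897218, 1.10287599])}
{'clock': 0.1, 'qpos': array([ 1.22699471e+00,  2.76558324e-01,  1.50600474e+00, -8.21455176e-06,
        1.36072225e+00, -1.20983460e-01]), 'qd': array([-2.40804890e-04, -3.23780825e-03, -2.95074103e-03, -4.15220824e-05,
        9.02192225e-04, -1.32627262e-03]), 'effort': array([ 1.25558847e-03, -4.17701054e+01, -2.46404904e+01, -2.55296291e-04,
        5.75680679e-03,  1.02271855e-05]), 'position': array([0.1269004 , 0.56033469, 0.23051178]), 'ee_rot': array([-1.91007177e-04,  1.11177861e-01,  9.93800164e-01, -8.24505102e-04]), 'contact_force': array([0.45228925, 0.63705811, 0.25000859]), 'moment': array([0.01445638, 0.04595914, 0.03746228]), 'gripper_force': 0.0, 'width': 0.08535914042549117}
```

View pics/top0.png

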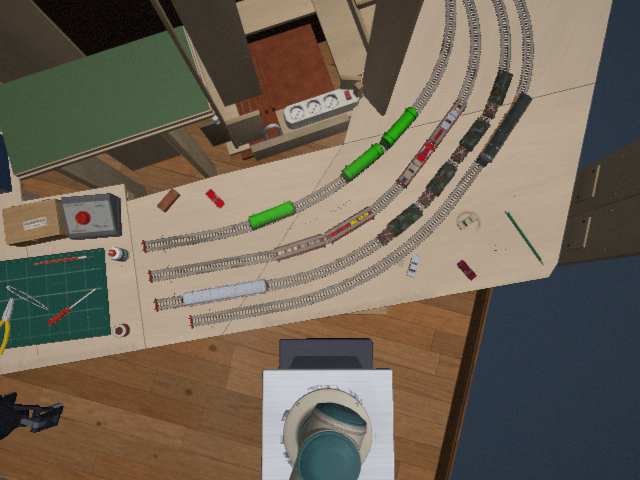

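View pics/scene0.png

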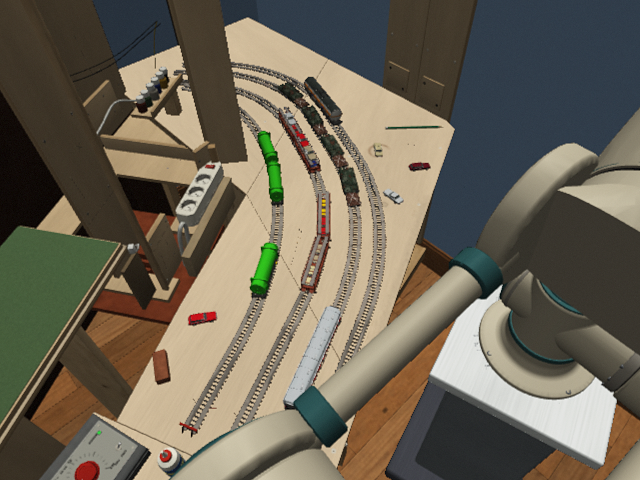

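The top view shows the red car at (215,198), silver (413,266), wine (467,270), and sand (466,222). Carrier A is at about (300,246) and B at about (350,225). The buffer stop is at (150,276) on the left. Next I'll zoom in and convert to world positions.

```bash
cat > h.py <<'E'
import numpy as np,cv2
from rig import manip,get_image,camera_info
def ray(c,px,z):
    R=cv2.Rodrigues(c["rvec"])[0];o=-R.T@c["tvec"]
    u=cv2.undistortPoints(np.array([[px]],float),c["mtx"],None)[0,0]
    d=R.T@np.array([u[0],u[1],1]);return o+d*(z-o[2])/d[2]
def proj(c,p): return cv2.projectPoints(np.array([p],float),c["rvec"],c["tvec"],c["mtx"],None)[0][0,0]
E
python3 - <<'E'
from h import *
c=camera_info("top");im=cv2.imread("pics/top0.png")
for n,p,z in(("red",(215,198),.008),("silver",(413,266),.008),("wine",(467,270),.008),("sand",(466,222),.008),("A",(301,246),.04),("B",(349,225),.04),("Aend",(276,254),.04),("AB",(326,240),.04),("Bend",(374,209),.04)):print(n,ray(c,p,z).round(3))
a=cv2.resize(im[195:275,260:390],None,fx=5,fy=5,interpolation=2)
b=cv2.resize(im[195:290,390:490],None,fx=3,fy=3,interpolation=2);d=cv2.resize(im[180:220,150:240],None,fx=3,fy=3,interpolation=2)
o=np.zeros((600,800,3),np.uint8);o[:400,:650]=a
o=np.zeros((690,720,3),np.uint8);o[:400,:650]=a;o[402:402+285,:300]=b;o[402:522,310:580]=d
cv2.imwrite("pics/crop0.png",cv2.resize(o,None,fx=.86,fy=.86))
w=camera_info("wrist");R=cv2.Rodrigues(w["rvec"])[0];print(w["mtx"],-R.T@w["tvec"],R)
E
```

```text
red [0.578 0.283 0.008]
silver [ 0.404 -0.216  0.008]
wine [ 0.393 -0.351  0.008]
sand [ 0.515 -0.353  0.008]
A [0.451 0.062 0.04 ]
B [ 0.502 -0.055  0.04 ]
Aend [0.431 0.123 0.04 ]
AB [0.466 0.001 0.04 ]
Bend [ 0.542 -0.117  0.04 ]
[[364.22730273   0.         319.0591816 ]
 [  0.         364.22730273 237.09719146]
 [  0.           0.           1.        ]] [0.05410232 0.57801505 0.37322346] [[ 0.2206493   0.97535177 -0.00167913]
 [ 0.92969826 -0.20980015  0.30272933]
 [ 0.29491531 -0.0683581  -0.95307509]]
```

View pics/crop0.png

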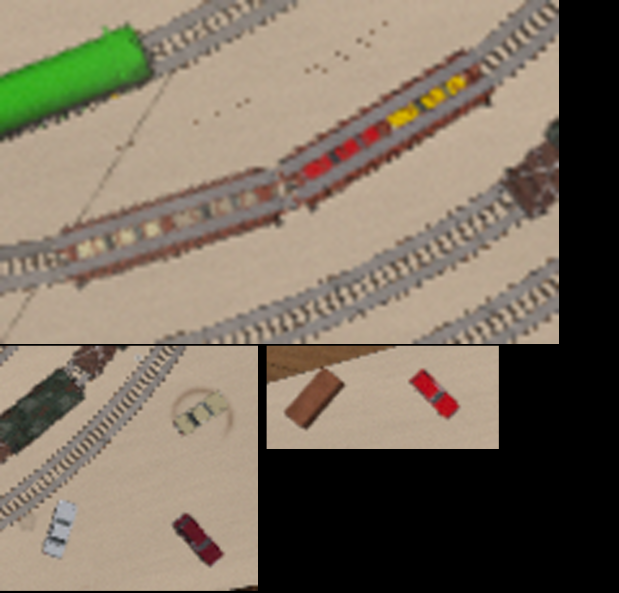

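The zoom confirms carrier A with pale cars (nearer the buffer) and B with red and yellow. The sand car sits on a printed ring, and all the cars are in open space. I'll move over the carriers for a close look.

```bash
python3 -m crank '{"translation":[[-31.7,-32.4,0],[-31.7,-32.4,0],[-31.7,-32.4,0],[-31.7,-32.4,0],[-31.7,-32.4,0],[-31.7,-32.4,0],[-31.7,-32.4,0]],"roll":[0,0,0,0,0,0,0],"fingers":[0.6,0.6,0.6,0.6,0.6,0.6,0.6]}'
python3 -m crank '{"translation":[[-31.7,-32.4,0],[-31.7,-32.4,0],[-31.7,-32.4,0],[-31.7,-32.4,0],[-31.7,-32.4,0],[-31.7,-32.4,0],[-31.7,-32.4,0]],"roll":[0,0,0,0,0,0,0],"fingers":[0.6,0.6,0.6,0.6,0.6,0.6,0.6]}'
python3 -m crank '{"translation":[[0,0,0],[0,0,0],[0,0,0],[0,0,0],[0,0,0],[0,0,0],[0,0,0],[0,0,0]],"roll":[0.13,0.13,0.13,0.13,0.13,0.13,0.13,0],"fingers":[0.6,0.6,0.6,0.6,0.6,0.6,0.6,0.6]}'
cat >> h.py <<'E'
import pickle,sys
def shot(n):
    c=camera_info("wrist");im=get_image("wrist");cv2.imwrite(f"pics/{n}.png",im);pickle.dump(c,open(f"pics/{n}.pkl","wb"));return c,im
def pose():
    s=manip.get_state();w,x,y,z=s["ee_rot"];h=np.arctan2(2*(y*z+w*x)*0+1-2*(x*x+z*z),2*(x*y-w*z));return s["position"],h,s
def go(p,ax=None):
    """rows needed: roll to put tool y across axis heading ax, then shift in the tool frame (after the roll) in mm"""
    q,h,s=pose();r=0
    if ax is not None: r=-((ax+np.pi/2-h+np.pi/2)%np.pi-np.pi/2)
    d=(np.asarray(p)-q)*1000;
    for k in(r,r-np.sign(r)*np.pi):
        g=h-k;Y=np.array([np.cos(g),np.sin(g)]);X=np.array([-Y[1],Y[0]])
        print("roll %.3f (q6->%.2f) tool shift %.1f %.1f %.1f"%(k,s["qpos"][5]+k,d[:2]@X,d[:2]@Y,-d[2]))
E
python3 -c "
from h import *
shot('w1');print(pose()[:2])"
```

```text
clock: 0.8
position: [0.2937, 0.2889, 0.2311]
ee_rot: [0.0, 0.111, 0.994, -0.0]
contact_force: [0.8, 1.7, -0.2]
width: 0.0511
gripper_force: 0.0
clock: 1.5
position: [0.4601, 0.0186, 0.2311]
ee_rot: [-0.0, 0.111, 0.994, 0.0]
contact_force: [1.4, 0.8, 0.5]
width: 0.0512
gripper_force: 0.0
clock: 2.3
position: [0.4593, 0.0204, 0.2309]
ee_rot: [-0.0, 0.537, 0.844, -0.0]
contact_force: [-0.7, -0.5, 0.1]
width: 0.0511
gripper_force: 0.0
(array([0.45939724, 0.02038912, 0.23098371]), np.float64(0.4405769033521509))
```

View pics/w1.png

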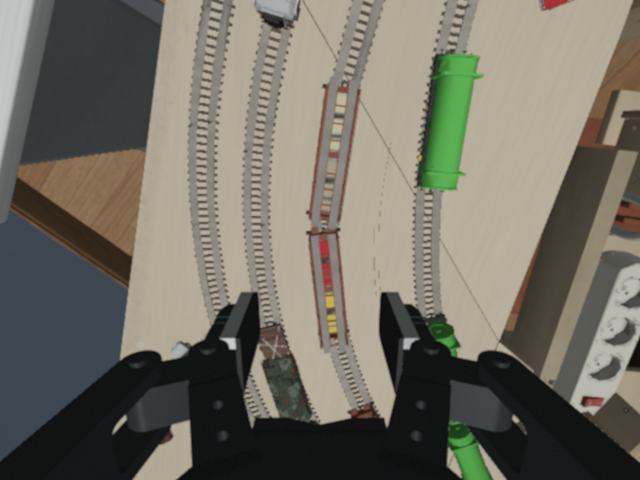

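Wrist view: carrier A runs from about (345,85) to (323,228), and carrier B from (323,232) to (337,347). The railings are brown lines. I'll mask the brown.

```bash
python3 - <<'E'
from h import *
im=cv2.imread("pics/w1.png");c=pickle.load(open("pics/w1.pkl","rb"))
hsv=cv2.cvtColor(im,cv2.COLOR_BGR2HSV)
roi=im[70:365,285:375]
o=cv2.resize(roi[:165],None,fx=3.6,fy=3.6,interpolation=2);o2=cv2.resize(roi[140:],None,fx=3.6,fy=3.6,interpolation=2)
H=600;cv=np.zeros((H,324*2+10,3),np.uint8);cv[:o.shape[0],:324]=o[:H];cv[:o2.shape[0],334:]=o2
m=((hsv[...,0]<10)|(hsv[...,0]>172))&(hsv[...,1]>75)&(hsv[...,2]<125)
mm=np.zeros_like(m);mm[70:365,285:375]=m[70:365,285:375]
for n,a,b in(("A",75,228),("B",233,352)):
    ys,xs=np.nonzero(mm[a:b]);ys+=a;r=cv2.minAreaRect(np.stack([xs,ys],1).astype(np.float32));box=cv2.boxPoints(r);print(n,len(xs),r)
    for z in (.03,.0455):
        P=np.array([ray(c,p,z)[:2] for p in box]);e=P-np.roll(P,-1,0);L=np.linalg.norm(e,axis=1);i=L.argmax();print(z,P.mean(0).round(4),L.round(4),np.degrees(np.arctan2(e[i,1],e[i,0])).round(1)%180)
cv2.imwrite("pics/c1.png",cv)
cv2.imwrite("pics/m1.png",(mm*255).astype(np.uint8))
E
```

```text
A 482 ((333.7107238769531, 150.92584228515625), (34.760826110839844, 140.42469787597656), 7.624192714691162)
0.03 [0.4534 0.0698] [0.1262 0.0303 0.1267 0.034 ] 108.8
0.0455 [0.4523 0.0708] [0.1205 0.029  0.121  0.0324] 108.8
B 450 ((316.0, 289.5), (113.0, 62.0), 90.0)
0.03 [ 0.4982 -0.0638] [0.0611 0.1292 0.0678 0.1292] 113.5
0.0455 [ 0.4951 -0.0569] [0.0584 0.1234 0.0647 0.1234] 113.5
```

View pics/c1.png

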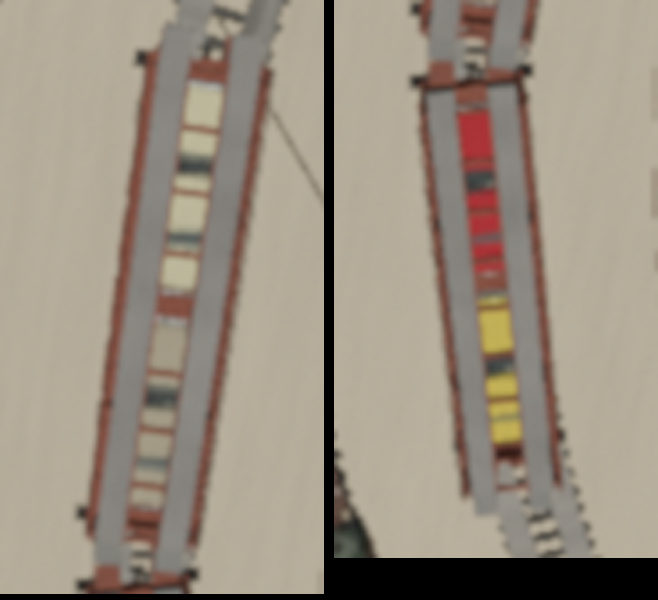

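```bash
python3 - <<'E'
from h import *
c=pickle.load(open("pics/w1.pkl","rb"))
f=lambda x,y:(285+x/3.6,70+y/3.6)
g=lambda x,y:(285+(x-334)/3.6,210+y/3.6)
for n,q in(("A",[f(150,52),f(267,68),f(195,545),f(92,535)]),("B",[g(425,92),g(520,85),g(557,487),g(465,495)])):
    P=np.array([ray(c,p,.043)[:2] for p in q]);F=(P[0]+P[1])/2;B=(P[2]+P[3])/2
    d=F-B;u=d/np.linalg.norm(d);C=(F+B)/2
    print(n,"center",C.round(4),"len %.4f widths %.4f %.4f head %.1f"%(np.linalg.norm(d),np.linalg.norm(P[0]-P[1]),np.linalg.norm(P[2]-P[3]),np.degrees(np.arctan2(d[1],d[0]))),"halves",(C+.031*u).round(4),(C-.031*u).round(4))
E
```

```text
A center [0.4535 0.0691] len 0.1170 widths 0.0277 0.0270 head 107.9 halves [0.4439 0.0986] [0.463  0.0396]
B center [ 0.5078 -0.0534] len 0.1237 widths 0.0251 0.0270 head 120.6 halves [ 0.4921 -0.0267] [ 0.5236 -0.0801]
```

```bash
python3 -c "
from h import *
go((.578,.283,.12),np.radians(40))"
```

```text
roll 1.313 (q6->0.77) tool shift 259.7 -124.9 111.0
roll -1.828 (q6->-2.38) tool shift -259.7 124.9 111.0
```

```bash
python3 -m crank '{"translation":[[0,0,0],[0,0,0],[0,0,0],[0,0,0],[0,0,0]],"roll":[0.131,0.131,0.131,0.131,0.131],"fingers":[0.6,0.6,0.6,0.6,0.6]}' >/dev/null
python3 -m crank '{"translation":[[0,0,0],[0,0,0],[0,0,0],[0,0,0],[0,0,0]],"roll":[0.131,0.131,0.131,0.131,0.131],"fingers":[0.6,0.6,0.6,0.6,0.6]}' >/dev/null
python3 -m crank '{"translation":[[32.5,-15.6,13.9],[32.5,-15.6,13.9],[32.5,-15.6,13.9],[32.5,-15.6,13.9],[32.5,-15.6,13.9],[32.5,-15.6,13.9],[32.5,-15.6,13.9],[32.5,-15.6,13.9]],"roll":[0,0,0,0,0,0,0,0],"fingers":[0.6,0.6,0.6,0.6,0.6,0.6,0.6,0.6]}'
cat >> h.py <<'E'
def seg(name,c,im,near,zs=(.005,.010)):
    """car outline by difference from board colour, blob nearest to the expected point"""
    m=cv2.cvtColor(im,cv2.COLOR_BGR2LAB).astype(float);bg=np.median(m[100:250,200:440].reshape(-1,3),0)
    d=(np.linalg.norm((m-bg)*[.7,1,1],axis=2)>18).astype(np.uint8);d=cv2.morphologyEx(d,cv2.MORPH_OPEN,np.ones((3,3)))
    d=cv2.morphologyEx(d,cv2.MORPH_CLOSE,np.ones((7,7)))
    k=proj(c,near);best=None
    for ct in cv2.findContours(d,0,1)[0]:
        a=cv2.contourArea(ct)
        if a<600 or a>9000:continue
        r=cv2.minAreaRect(ct);e=np.hypot(*(np.array(r[0])-k))
        if best is None or e<best[0]:best=(e,r,a)
    e,r,a=best;box=cv2.boxPoints(r);print(name,"expected px",k.round(),"rect",np.round(r[0]),np.round(r[1],1),a)
    P=np.array([ray(c,p,zs[0])[:2] for p in box]);E=P-np.roll(P,-1,0);L=np.linalg.norm(E,axis=1);i=L.argmax();ax=np.arctan2(E[i,1],E[i,0])%np.pi
    print("centre",P.mean(0).round(4),"sides",L.round(4),"axis",ax.round(3));o=im.copy();cv2.drawContours(o,[box.astype(int)],0,(255,0,255),1);cv2.imwrite(f"pics/{name}.png",o)
    return P.mean(0),ax
E
python3 -c "
from h import *
c,im=shot('r1');p,ax=seg('r1s',c,im,(.578,.283,.007))
go((p[0],p[1],.004),ax)"
```

```text
clock: 4.15
position: [0.5788, 0.2846, 0.1192]
ee_rot: [0.0, 0.939, 0.344, -0.0]
contact_force: [1.0, 0.1, 0.1]
width: 0.0509
gripper_force: 0.0
r1s expected px [318. 238.] rect [318. 230.] [72.6 28.4] 1842.0
centre [0.5814 0.2853] sides [0.0203 0.0556 0.0216 0.0557] axis 0.754
roll -0.051 (q6->1.17) tool shift -2.4 3.9 112.5
roll 3.091 (q6->4.31) tool shift 2.4 -3.9 112.5
```

View pics/r1s.png

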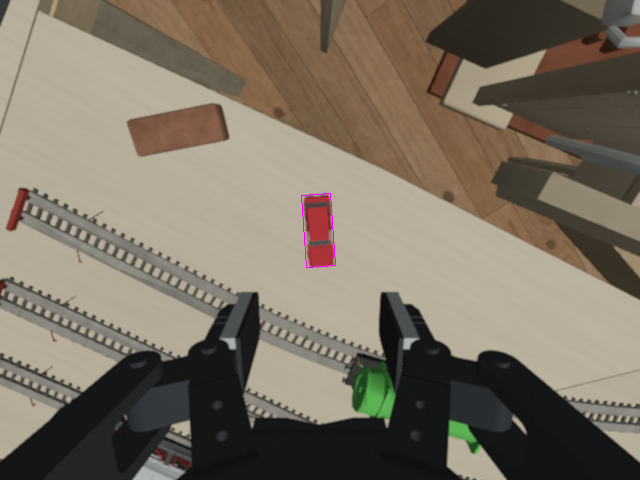

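The red rectangle sits at (318,230), and its sides measure 55.6 x 21 mm, which matches the given size. The fingertips clear the green wagon. Grasping now.

```bash
python3 -m crank '{"translation":[[-2.4,3.9,20],[0,0,32],[0,0,30],[0,0,20],[0,0,10],[0,0,0],[0,0,0]],"roll":[-0.051,0,0,0,0,0,0],"fingers":[0.6,0.6,0.6,0.6,0.6,0.6,0.6]}'
python3 -m crank '{"translation":[[0,0,0],[0,0,0],[0,0,0],[0,0,0],[0,0,0],[0,0,0],[0,0,0],[0,0,0]],"roll":[0,0,0,0,0,0,0,0],"fingers":[0.1,0.1,0.1,0.1,0.1,0.1,0.1,0.1]}' 20
python3 -m crank '{"translation":[[0,0,-20],[0,0,-30],[0,0,-30],[0,0,-20],[0,0,0]],"roll":[0,0,0,0,0],"fingers":[0.1,0.1,0.1,0.1,0.1]}' 
python3 -c "
from h import *
shot('r2');go((.4439,.0986,.12),np.radians(107.9));go((.463,.0396,.12),np.radians(107.9))"
```

```text
clock: 4.9
position: [0.5798, 0.2788, 0.0089]
ee_rot: [-0.0, 0.93, 0.367, 0.001]
contact_force: [0.2, -0.8, 0.3]
width: 0.0513
gripper_force: 0.0
clock: 5.7
position: [0.5794, 0.2799, 0.0103]
ee_rot: [-0.001, 0.931, 0.366, 0.001]
contact_force: [-2.5, 2.1, 6.2]
width: 0.014
gripper_force: 30.0
clock: 6.2
position: [0.5816, 0.2796, 0.1125]
ee_rot: [0.0, 0.93, 0.366, 0.004]
contact_force: [0.3, 0.7, 0.9]
width: 0.0137
gripper_force: 26.2
roll -1.133 (q6->0.03) tool shift -129.8 -185.3 -9.7
roll 2.008 (q6->3.17) tool shift 129.8 185.3 -9.7
roll -1.133 (q6->0.03) tool shift -191.8 -185.2 -9.7
roll 2.008 (q6->3.17) tool shift 191.8 185.2 -9.7
```

View pics/r2.png

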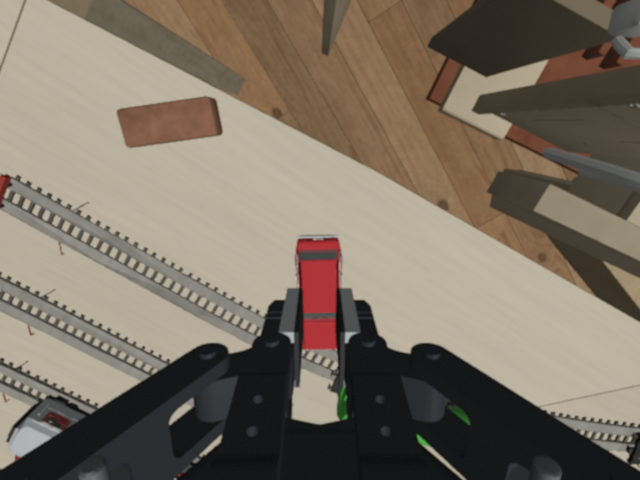

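The fingers hold the car by its roof. I measured before the arm had settled, so the grip is 6 mm high and 4 mm off along the car. I'll put it back and regrip lower, with settling rows before each measurement.

```bash
python3 -m crank '{"translation":[[0,0,20],[0,0,30],[0,0,30],[0,0,14],[0,0,4],[0,0,0],[0,0,0]],"roll":[0,0,0,0,0,0,0],"fingers":[0.1,0.1,0.1,0.1,0.1,0.1,0.1]}'
python3 -m crank '{"translation":[[0,0,0],[0,0,0],[0,0,-20],[0,0,-30],[0,0,-30],[0,0,-20],[0,0,0],[0,0,0]],"roll":[0,0,0,0,0,0,0,0],"fingers":[0.45,0.45,0.45,0.45,0.45,0.45,0.45,0.45]}'
python3 -m crank '{"translation":[[0,0,0],[0,0,0]],"roll":[0,0],"fingers":[0.45,0.45]}'
python3 -c "
from h import *
c,im=shot('r3');p,ax=seg('r3s',c,im,(.580,.282,.007))
go((p[0],p[1],.004),ax)"
```

```text
clock: 6.95
position: [0.5771, 0.278, 0.0103]
ee_rot: [-0.0, 0.93, 0.366, -0.002]
contact_force: [-4.4, -1.0, 6.0]
width: 0.0136
gripper_force: 31.1
clock: 7.75
position: [0.579, 0.2786, 0.1097]
ee_rot: [-0.0, 0.931, 0.366, 0.0]
contact_force: [-0.6, -0.3, -1.2]
width: 0.0383
gripper_force: 0.0
clock: 7.95
position: [0.5782, 0.2783, 0.1083]
ee_rot: [-0.0, 0.931, 0.366, -0.002]
contact_force: [-0.4, 0.7, -0.7]
width: 0.0383
gripper_force: 0.0
r3s expected px [315. 234.] rect [318. 232.] [75. 29.] 1999.5
centre [0.5822 0.2805] sides [0.0198 0.0553 0.0211 0.0553] axis 0.738
roll 0.012 (q6->1.17) tool shift 4.3 1.0 104.5
roll -3.129 (q6->-1.97) tool shift -4.3 -1.0 104.5
```

```bash
python3 -m crank '{"translation":[[4.3,1,20],[0,0,30],[0,0,30],[0,0,18],[0,0,6.5],[0,0,0],[0,0,0],[0,0,0]],"roll":[0.012,0,0,0,0,0,0,0],"fingers":[0.45,0.45,0.45,0.45,0.45,0.45,0.45,0.45]}'
python3 -m crank '{"translation":[[0,0,0],[0,0,0],[0,0,0],[0,0,0],[0,0,0],[0,0,0]],"roll":[0,0,0,0,0,0],"fingers":[0.1,0.1,0.1,0.1,0.1,0.1]}' 20
```

```text
clock: 8.8
position: [0.584, 0.2812, 0.0069]
ee_rot: [-0.0, 0.933, 0.361, 0.001]
contact_force: [0.0, -0.0, -0.7]
width: 0.0386
gripper_force: 0.0
clock: 9.4
position: [0.5837, 0.2811, 0.0068]
ee_rot: [-0.0, 0.933, 0.361, 0.001]
contact_force: [-1.2, -0.0, 6.1]
width: 0.0184
gripper_force: 21.2
```

```bash
python3 -m crank '{"translation":[[0,0,-20],[0,0,-40],[0,0,-40],[0,0,-20],[0,0,0],[0,0,0]],"roll":[0,0,0,-0.139,-0.142,-0.142],"fingers":[0.1,0.1,0.1,0.1,0.1,0.1]}'
python3 -m crank '{"translation":[[0,0,0],[0,0,0],[0,0,0],[0,0,0],[0,0,0],[0,0,0],[0,0,0]],"roll":[-0.142,-0.142,-0.142,-0.142,-0.142,0,0],"fingers":[0.1,0.1,0.1,0.1,0.1,0.1,0.1]}'
python3 -c "
from h import *
go((.475,.0025,.16),np.radians(108));"
```

```text
clock: 10.0
position: [0.5833, 0.281, 0.1268]
ee_rot: [0.0, 0.835, 0.551, 0.001]
contact_force: [0.1, 0.1, 0.0]
width: 0.0186
gripper_force: 20.5
clock: 10.7
position: [0.5827, 0.2808, 0.1254]
ee_rot: [-0.0, 0.595, 0.804, -0.0]
contact_force: [-1.0, 0.2, 0.7]
width: 0.0183
gripper_force: 20.5
roll -0.017 (q6->0.03) tool shift -231.4 -188.5 -34.6
roll 3.124 (q6->3.17) tool shift 231.4 188.5 -34.6
```

```bash
python3 -m crank '{"translation":[[-33,-27,-5],[-33,-27,-5],[-33,-27,-5],[-33,-27,-5],[-33,-27,-5],[-33,-27,-5],[-33.4,-26.5,-4.6],[0,0,0]],"roll":[-0.017,0,0,0,0,0,0,0],"fingers":[0.1,0.1,0.1,0.1,0.1,0.1,0.1,0.1]}'
python3 -m crank '{"translation":[[0,0,0],[0,0,0],[0,0,0]],"roll":[0,0,0],"fingers":[0.1,0.1,0.1]}'
python3 -c "
from h import *
c,im=shot('a1');print(pose()[:2])
u=np.array([-.307,.952]);C=np.array([.4535,.0691])
q=np.array([proj(c,(*(C+s*u*.068),.043)) for s in(1,-1)]);print(q)
x0,x1=int(q[:,0].min()-50),int(q[:,0].max()+50);y0,y1=max(0,int(q[:,1].min()-30)),int(q[:,1].max()+40)
k=590/(y1-y0);cv2.imwrite('pics/a1c.png',cv2.resize(im[y0:y1,x0:x1],None,fx=k,fy=k,interpolation=2));print(x0,y0,k)
"
```

```text
clock: 11.5
position: [0.4737, -0.0014, 0.1609]
ee_rot: [0.001, 0.59, 0.808, -0.001]
contact_force: [-0.3, 1.1, 0.2]
width: 0.0182
gripper_force: 20.5
clock: 11.8
position: [0.4757, 0.0036, 0.16]
ee_rot: [-0.0, 0.586, 0.81, 0.0]
contact_force: [0.1, -0.4, 0.6]
width: 0.0182
gripper_force: 20.5
(array([0.47563941, 0.00363213, 0.1599762 ]), np.float64(0.3184456802173188))
[[314.55693478  21.13836561]
 [314.05974534 228.60514778]]
264 0 2.201492537313433
```

View pics/a1c.png

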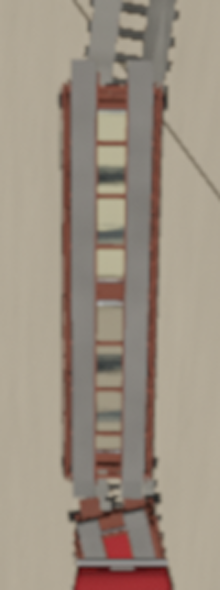

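The crop shows carrier A with treadways from about y=60 to 495 and railings from y=87 to 475. Its centreline runs at x≈113 at the top and 110 at the bottom.

```bash
python3 -c "
from h import *
c=pickle.load(open('pics/a1.pkl','rb'));k=2.2015
f=lambda x,y,z:ray(c,(264+x/k,y/k),z)[:2]
for n,t,b,z in(('tread',(113,60),(110,495),.0395),('rail',(113,87),(110,475),.0455),('rail',(113,87),(110,475),.0395)):
  T=f(*t,z);B=f(*b,z);d=T-B;C=(T+B)/2;u=d/np.linalg.norm(d);print(n,C.round(4),np.linalg.norm(d).round(4),np.arctan2(d[1],d[0]).round(3),(C+.031*u).round(4),(C-.031*u).round(4))
print(np.linalg.norm(f(68,280,.0455)-f(158,280,.0455)),np.linalg.norm(f(73,280,.0395)-f(151,280,.0395)))
T=f(113,87,.0425);B=f(110,475,.0425);C=(T+B)/2;u=(T-B)/np.linalg.norm(T-B);p=C-.031*u
go((*p,.11),np.arctan2(u[1],u[0]))
"
```

```text
tread [0.4538 0.0688] 0.1315 1.878 [0.4444 0.0984] [0.4632 0.0393]
rail [0.4538 0.069 ] 0.1147 1.877 [0.4444 0.0985] [0.4631 0.0394]
rail [0.4538 0.0688] 0.1174 1.877 [0.4444 0.0984] [0.4631 0.0392]
0.027641165908635003 0.024514431639237888
roll 0.012 (q6->-0.45) tool shift 37.8 -1.1 50.0
roll -3.130 (q6->-3.59) tool shift -37.8 1.1 50.0
```

```bash
python3 -m crank '{"translation":[[20,-1.1,0],[19.5,0,0],[0,0,30],[0,0,35],[0,0,15],[0,0,0],[0,0,0],[0,0,0]],"roll":[0.012,0,0,0,0,0,0,0],"fingers":[0.1,0.1,0.1,0.1,0.1,0.1,0.1,0.1]}'
python3 -c "
from h import *
print(pose()[:2]);go((.4631,.0393,.0485),1.877)"
```

```text
clock: 12.65
position: [0.4634, 0.04, 0.0812]
ee_rot: [0.001, 0.591, 0.807, 0.001]
contact_force: [0.2, -0.6, 0.9]
width: 0.0184
gripper_force: 20.5
(array([0.46337049, 0.04004958, 0.08118834]), np.float64(0.30562917346754864))
roll -0.001 (q6->-0.37) tool shift -0.6 -0.5 32.7
roll 3.141 (q6->2.77) tool shift 0.6 0.5 32.7
```

```bash
python3 -m crank '{"translation":[[1,-0.5,15],[0,0,10],[0,0,5],[0,0,2.5],[0,0,0],[0,0,0],[0,0,0]],"roll":[0,0,0,0,0,0,0],"fingers":[0.1,0.1,0.1,0.1,0.1,0.1,0.1]}'
python3 -m crank '{"translation":[[0,0,0],[0,0,0],[0,0,0],[0,0,-5],[0,0,-20],[0,0,-30],[0,0,-30],[0,0,0]],"roll":[0,0,0,0,0,0,0,0],"fingers":[0.24,0.28,0.34,0.34,0.34,0.34,0.34,0.34]}'
python3 -m crank '{"translation":[[0,0,0],[0,0,0]],"roll":[0,0],"fingers":[0.45,0.45]}'
python3 -c "
from h import *
c,im=shot('a2');print(pose()[:2])
q=proj(c,(.4631,.0393,.045)).astype(int);print(q)
x0,y0=max(0,q[0]-120),max(0,q[1]-130);cv2.imwrite('pics/a2c.png',cv2.resize(im[y0:y0+220,x0:x0+240],None,fx=2.5,fy=2.5,interpolation=2));print(x0,y0)
go((.393,-.351,.12),2.2)"
```

```text
clock: 13.35
position: [0.4617, 0.0405, 0.048]
ee_rot: [0.0, 0.592, 0.806, 0.0]
contact_force: [1.4, 0.6, 0.3]
width: 0.0187
gripper_force: 20.5
clock: 14.15
position: [0.4645, 0.0404, 0.1367]
ee_rot: [0.004, 0.591, 0.806, 0.002]
contact_force: [1.5, -0.7, 0.0]
width: 0.029
gripper_force: 0.0
clock: 14.35
position: [0.4604, 0.0406, 0.1319]
ee_rot: [-0.001, 0.591, 0.806, -0.0]
contact_force: [0.1, 0.4, -0.4]
width: 0.0384
gripper_force: 0.0
(array([0.46033426, 0.04062599, 0.13164482]), np.float64(0.3049903123219119))
[318 245]
198 115
roll -0.324 (q6->-0.69) tool shift -277.0 -284.9 11.6
roll 2.817 (q6->2.45) tool shift 277.0 284.9 11.6
```

View pics/a2c.png

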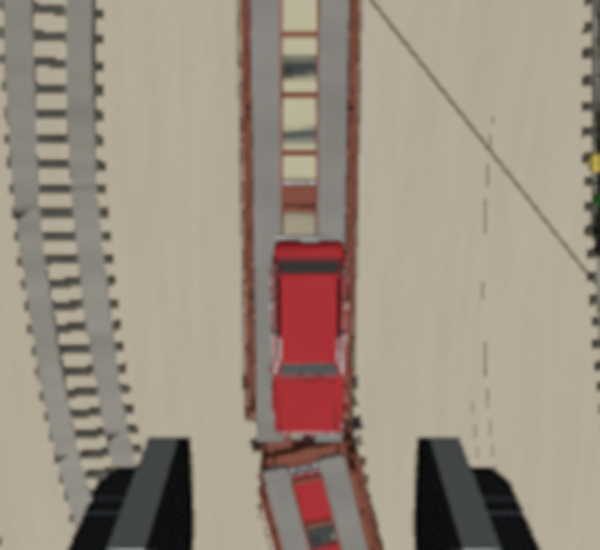

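The red car stands on the deck, straight, spanning crop (274-346, 240-433). I'll check the numbers against the deck.

```bash
python3 -c "
from h import *
c=pickle.load(open('pics/a2.pkl','rb'))
C=np.array([.4538,.0688]);u=np.array([np.cos(1.877),np.sin(1.877)]);v=np.array([-u[1],u[0]])
for p,z in(((310,240),.046),((310,433),.046),((247,300),.0455),((355,300),.0455),((274,300),.0475),((346,300),.0475),((301,445),.0395)):
  w=ray(c,(198+p[0]/2.5,115+p[1]/2.5),z)[:2]-C;print(p,(w@u*1000).round(1),(w@v*1000).round(1))"
```

```text
(310, 240) -6.8 -2.3
(310, 433) -61.4 -2.3
(247, 300) -23.2 14.3
(355, 300) -23.2 -14.1
(274, 300) -22.6 7.1
(346, 300) -22.6 -11.7
(301, 445) -68.3 0.2
```

Red sits at (-34.1, -2.3) mm in carrier A's frame, inside the tolerance. Now wine.

```bash
python3 -c "
from h import *
go((.393,-.351,.12),.82)"
```

```text
roll 1.056 (q6->0.69) tool shift -332.3 217.9 11.6
roll -2.086 (q6->-2.45) tool shift 332.3 -217.9 11.6
```

```bash
python3 -m crank '{"translation":[[0,0,0],[0,0,0],[0,0,0],[0,0,0],[0,0,0],[0,0,0],[0,0,0],[0,0,0]],"roll":[0.132,0.132,0.132,0.132,0.132,0.132,0.132,0.132],"fingers":[0.5,0.5,0.5,0.5,0.5,0.5,0.5,0.5]}' >/dev/null
python3 -m crank '{"translation":[[-37,24.2,1.3],[-37,24.2,1.3],[-37,24.2,1.3],[-37,24.2,1.3],[-37,24.2,1.3],[-37,24.2,1.3],[-37,24.2,1.3],[-37,24.2,1.3]],"roll":[0,0,0,0,0,0,0,0],"fingers":[0.5,0.5,0.5,0.5,0.5,0.5,0.5,0.5]}'
python3 -m crank '{"translation":[[-36.3,24.3,1.2],[0,0,0],[0,0,0],[0,0,0],[0,0,0]],"roll":[0,0,0,0,0],"fingers":[0.45,0.45,0.45,0.45,0.45]}'
python3 -c "
from h import *
c,im=shot('v1');p,ax=seg('v1s',c,im,(.393,-.351,.007))
go((p[0],p[1],.005),ax)"
```

```text
clock: 16.0
position: [0.3997, -0.3091, 0.1209]
ee_rot: [-0.001, 0.917, 0.398, -0.0]
contact_force: [0.1, 0.2, -0.8]
width: 0.0429
gripper_force: 0.0
clock: 16.5
position: [0.3939, -0.3493, 0.1207]
ee_rot: [-0.001, 0.917, 0.399, -0.0]
contact_force: [-0.7, -0.6, 0.4]
width: 0.0386
gripper_force: 0.0
v1s expected px [318. 237.] rect [320. 230.] [28.5 72.1] 1833.5
centre [ 0.3971 -0.3492] sides [0.0555 0.0204 0.0557 0.0217] axis 0.741
roll 0.081 (q6->-0.03) tool shift 2.4 1.8 115.9
roll -3.061 (q6->-3.17) tool shift -2.4 -1.8 115.9
```

The outline measures 55.6 x 21 mm, the right size. Grasping.

```bash
python3 -m crank '{"translation":[[2.4,1.8,20],[0,0,35],[0,0,35],[0,0,18],[0,0,7],[0,0,0],[0,0,0],[0,0,0]],"roll":[0.081,0,0,0,0,0,0,0],"fingers":[0.45,0.45,0.45,0.45,0.45,0.45,0.45,0.45]}'
python3 -m crank '{"translation":[[0,0,0],[0,0,0],[0,0,0],[0,0,0],[0,0,0],[0,0,0]],"roll":[0,0,0,0,0,0],"fingers":[0.1,0.1,0.1,0.1,0.1,0.1]}' 20
python3 -m crank '{"translation":[[0,0,-20],[0,0,-40],[0,0,-40],[0,0,-20],[0,0,0],[0,0,0]],"roll":[0,0,0,0,0,0],"fingers":[0.1,0.1,0.1,0.1,0.1,0.1]}'
python3 -c "
from h import *
go((.4444,.0984,.12),1.877)"
```

```text
clock: 17.35
position: [0.3978, -0.3512, 0.0074]
ee_rot: [0.001, 0.932, 0.361, 0.001]
contact_force: [1.1, -0.8, 0.6]
width: 0.0384
gripper_force: 0.0
clock: 17.95
position: [0.3973, -0.351, 0.0071]
ee_rot: [0.001, 0.933, 0.361, 0.0]
contact_force: [1.2, 1.0, 6.3]
width: 0.0183
gripper_force: 21.0
clock: 18.55
position: [0.3967, -0.3503, 0.126]
ee_rot: [0.0, 0.933, 0.361, 0.0]
contact_force: [-0.1, 0.3, -1.0]
width: 0.0182
gripper_force: 20.4
roll -1.138 (q6->-1.16) tool shift 413.4 180.8 6.0
roll 2.003 (q6->1.98) tool shift -413.4 -180.8 6.0
```

```bash
python3 -m crank '{"translation":[[0,0,-3],[0,0,-3],[0,0,0],[0,0,0],[0,0,0],[0,0,0],[0,0,0],[0,0,0]],"roll":[-0.142,-0.142,-0.142,-0.142,-0.142,-0.142,-0.142,-0.144],"fingers":[0.1,0.1,0.1,0.1,0.1,0.1,0.1,0.1]}' >/dev/null
python3 -m crank '{"translation":[[41.3,18,0],[41.3,18,0],[41.3,18,0],[41.3,18,0],[41.3,18,0],[41.3,18,0],[41.3,18,0],[41.3,18,0]],"roll":[0,0,0,0,0,0,0,0],"fingers":[0.1,0.1,0.1,0.1,0.1,0.1,0.1,0.1]}'
python3 -m crank '{"translation":[[41.3,18,0],[41.3,18,0],[0,0,15],[0,0,25],[0,0,0],[0,0,0],[0,0,0],[0,0,0]],"roll":[0,0,0,0,0,0,0,0],"fingers":[0.1,0.1,0.1,0.1,0.1,0.1,0.1,0.1]}'
python3 -c "
from h import *
print(pose()[:2]);go((.4444,.0984,.0485),1.877)"
```

```text
clock: 20.15
position: [0.4331, 0.0098, 0.1304]
ee_rot: [-0.002, 0.591, 0.806, -0.001]
contact_force: [0.9, -0.3, -0.7]
width: 0.0183
gripper_force: 20.4
clock: 20.95
position: [0.4448, 0.0972, 0.0928]
ee_rot: [0.001, 0.591, 0.806, 0.001]
contact_force: [0.8, -0.4, 0.4]
width: 0.0183
gripper_force: 20.4
(array([0.44479549, 0.09715843, 0.09279216]), np.float64(0.3050566942813304))
roll -0.001 (q6->-0.24) tool shift 1.3 -0.0 44.3
roll 3.140 (q6->2.90) tool shift -1.3 0.0 44.3
```

```bash
python3 -m crank '{"translation":[[2.3,-2,16],[0,0,16],[0,0,9],[0,0,3],[0,0,0],[0,0,0],[0,0,0]],"roll":[0,0,0,0,0,0,0],"fingers":[0.1,0.1,0.1,0.1,0.1,0.1,0.1]}'
python3 -m crank '{"translation":[[0,0,0],[0,0,0],[0,0,0],[0,0,-5],[0,0,-20],[0,0,-30],[0,0,-30],[0,0,0]],"roll":[0,0,0,0,0,0,0,0],"fingers":[0.24,0.28,0.34,0.34,0.34,0.34,0.34,0.34]}'
python3 -c "
from h import *
go((.404,-.216,.12),2.82)"
```

```text
clock: 21.65
position: [0.4421, 0.0991, 0.0487]
ee_rot: [0.001, 0.591, 0.807, 0.001]
contact_force: [0.6, -0.4, -0.2]
width: 0.0186
gripper_force: 20.4
clock: 22.45
position: [0.4446, 0.0994, 0.1371]
ee_rot: [0.003, 0.591, 0.807, 0.003]
contact_force: [1.1, 0.7, 0.7]
width: 0.0291
gripper_force: 0.0
roll -0.943 (q6->-1.18) tool shift -61.1 -312.1 17.1
roll 2.199 (q6->1.96) tool shift 61.1 312.1 17.1
```

```bash
python3 -m crank '{"translation":[[0,0,0],[0,0,0],[0,0,0],[0,0,0],[0,0,0],[0,0,0],[0,0,0]],"roll":[-0.135,-0.135,-0.135,-0.135,-0.135,-0.135,-0.133],"fingers":[0.45,0.45,0.45,0.45,0.45,0.45,0.45]}' >/dev/null
python3 -m crank '{"translation":[[-8.7,-44.6,2],[-8.7,-44.6,2],[-8.7,-44.6,2],[-8.7,-44.6,2],[-8.7,-44.6,2],[-8.7,-44.6,2],[-8.7,-44.6,2],[0,0,0]],"roll":[0,0,0,0,0,0,0,0],"fingers":[0.45,0.45,0.45,0.45,0.45,0.45,0.45,0.45]}'
python3 -m crank '{"translation":[[0,0,0],[0,0,0],[0,0,0],[0,0,0]],"roll":[0,0,0,0],"fingers":[0.45,0.45,0.45,0.45]}'
python3 -c "
from h import *
c,im=shot('s1');p,ax=seg('s1s',c,im,(.404,-.216,.007))
go((p[0],p[1],.005),ax)"
```

```text
clock: 23.95
position: [0.4004, -0.2217, 0.1186]
ee_rot: [0.0, 0.163, 0.987, -0.001]
contact_force: [-0.3, 1.0, 0.6]
width: 0.0381
gripper_force: 0.0
clock: 24.35
position: [0.4007, -0.215, 0.1191]
ee_rot: [-0.0, 0.159, 0.987, 0.0]
contact_force: [1.3, -0.8, 0.7]
width: 0.0387
gripper_force: 0.0Traceback (most recent call last):
  File "<string>", line 3, in <module>
    c,im=shot('s1');p,ax=seg('s1s',c,im,(.404,-.216,.007))
                         ~~~^^^^^^^^^^^^^^^^^^^^^^^^^^^^^^
  File "h.py", line 32, in seg
    e,r,a=best;box=cv2.boxPoints(r);print(name,"expected px",k.round(),"rect",np.round(r[0]),np.round(r[1],1),a)
    ^^^^^
TypeError: cannot unpack non-iterable NoneType object
```

```bash
python3 - <<'E'
s=open('h.py').read()
s=s.replace("bg=np.median(m[100:250,200:440].reshape(-1,3),0)","bg=np.median(m[150:280,260:380].reshape(-1,3),0)")
s=s.replace(";d=cv2.morphologyEx(d,cv2.MORPH_OPEN",";kk=proj(c,near).astype(int);W=np.zeros_like(d);cv2.circle(W,tuple(int(t) for t in kk),62,1,-1);d=d*W;d=cv2.morphologyEx(d,cv2.MORPH_OPEN")
s=s.replace("*[.7,1,1],axis=2)>18","*[.7,1,1],axis=2)>T").replace("zs=(.005,.010)):","zs=(.005,.010),T=18):").replace("a<600","a<400")
open('h.py','w').write(s)
E
python3 -c "
from h import *
c=pickle.load(open('pics/s1.pkl','rb'));im=cv2.imread('pics/s1.png')
try: p,ax=seg('s1s',c,im,(.404,-.216,.007),T=12);go((p[0],p[1],.005),ax)
except Exception as e: print(e);cv2.imwrite('pics/s1s.png',im)"
```

```text
s1s expected px [318. 234.] rect [320. 234.] [39. 27.] 427.0
centre [ 0.4052 -0.2141] sides [0.0196 0.0301 0.0203 0.0301] axis 2.835
roll -0.013 (q6->-1.91) tool shift -3.9 2.4 114.1
roll 3.129 (q6->1.23) tool shift 3.9 -2.4 114.1
```

View pics/s1s.png

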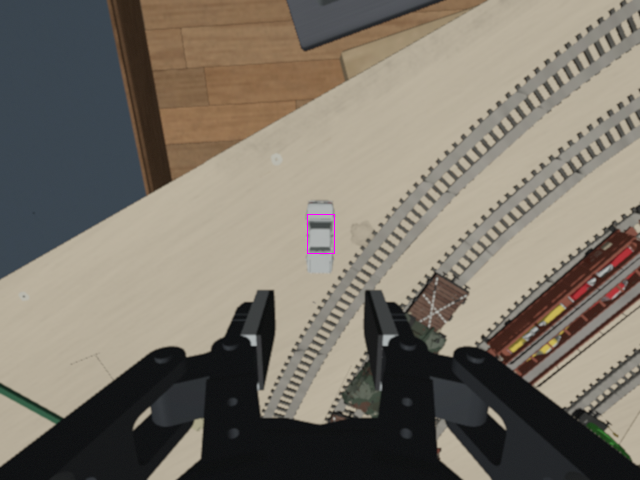

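Silver spans (307-334, 200-273), centre (320,236.5); the mask caught only its middle. I'll grip it slightly forward and with a narrower opening, because the track runs close at (360,250).

```bash
python3 -m crank '{"translation":[[-3,2.4,20],[0,0,35],[0,0,35],[0,0,17],[0,0,6],[0,0,0],[0,0,0],[0,0,0]],"roll":[0,0,0,0,0,0,0,0],"fingers":[0.38,0.38,0.38,0.38,0.38,0.38,0.38,0.38]}'
python3 -m crank '{"translation":[[0,0,0],[0,0,0],[0,0,0],[0,0,0],[0,0,0],[0,0,0]],"roll":[0,0,0,0,0,0],"fingers":[0.1,0.1,0.1,0.1,0.1,0.1]}' 20
python3 -m crank '{"translation":[[0,0,-20],[0,0,-40],[0,0,-40],[0,0,-20],[0,0,0],[0,0,0]],"roll":[0,0,0,0,0,0],"fingers":[0.1,0.1,0.1,0.1,0.1,0.1]}'
python3 -c "
from h import *
u=np.array([np.cos(2.105),np.sin(2.105)]);C=np.array([.5078,-.0534]);p=C-.11*u;print(p)
go((*p,.16),2.105)"
```

```text
clock: 25.2
position: [0.4051, -0.2155, 0.0072]
ee_rot: [0.001, 0.16, 0.987, -0.001]
contact_force: [-0.3, 0.0, 0.2]
width: 0.0322
gripper_force: 0.0
clock: 25.8
position: [0.4048, -0.2154, 0.0071]
ee_rot: [0.001, 0.16, 0.987, -0.0]
contact_force: [0.1, 2.0, 5.9]
width: 0.0185
gripper_force: 20.9
clock: 26.4
position: [0.4039, -0.2149, 0.1262]
ee_rot: [0.0, 0.16, 0.987, -0.0]
contact_force: [-0.2, 0.1, -0.9]
width: 0.0183
gripper_force: 20.2
[ 0.56380714 -0.14807418]
roll 0.715 (q6->-1.18) tool shift -23.9 171.6 -33.8
roll -2.427 (q6->-4.32) tool shift 23.9 -171.6 -33.8
```

```bash
python3 -m crank '{"translation":[[0,0,-15],[0,0,-15],[0,0,-4],[0,0,0],[0,0,0],[0,0,0]],"roll":[0.143,0.143,0.143,0.143,0.143,0],"fingers":[0.1,0.1,0.1,0.1,0.1,0.1]}' >/dev/null
python3 -m crank '{"translation":[[4,43,0],[4,43,0],[4,43,0],[4,43,0],[0,0,0],[0,0,0],[0,0,0],[0,0,0]],"roll":[0,0,0,0,0,0,0,0],"fingers":[0.1,0.1,0.1,0.1,0.1,0.1,0.1,0.1]}'
python3 -c "
from h import *
c,im=shot('b1');print(pose()[:2])
u=np.array([np.cos(2.105),np.sin(2.105)]);C=np.array([.5078,-.0534])
q=np.array([proj(c,(*(C+s*u*.068),.043)) for s in(1,-1)]);print(q)
x0,x1=int(q[:,0].min()-75),int(q[:,0].max()+60);y0,y1=max(0,int(q[:,1].min()-30)),int(q[:,1].max()+40)
k=590/(y1-y0);cv2.imwrite('pics/b1c.png',cv2.resize(im[y0:y1,x0:x1],None,fx=k,fy=k,interpolation=2));print(x0,y0,k)
"
```

```text
clock: 27.8
position: [0.5428, -0.1143, 0.1597]
ee_rot: [-0.001, 0.496, 0.868, -0.0]
contact_force: [-0.7, -0.3, 0.7]
width: 0.0182
gripper_force: 20.2
(array([ 0.54298117, -0.11440277,  0.15992899]), np.float64(0.5332107387880671))
[[316.64070131  18.12286781]
 [317.07667221 226.57971455]]
241 0 2.218045112781955
```

View pics/b1c.png

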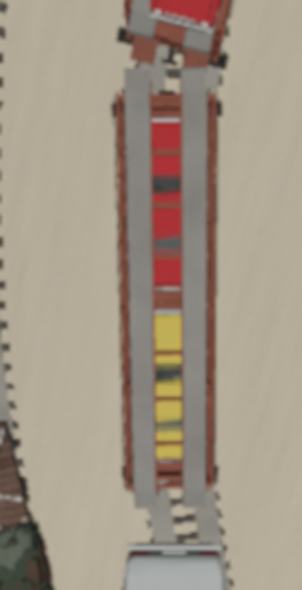

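B's railings run from y=95 to 488 and its treadways from 68 to 508, with the centreline at x≈169-170. The held silver car is at the bottom.

```bash
python3 -c "
from h import *
c=pickle.load(open('pics/b1.pkl','rb'));k=2.218
f=lambda x,y,z:ray(c,(241+x/k,y/k),z)[:2]
for n,t,b,z in(('tread',(169,68),(169.5,508),.0395),('rail',(169,95),(170,488),.0425)):
  T=f(*t,z);B=f(*b,z);d=T-B;C=(T+B)/2;u=d/np.linalg.norm(d);print(n,C.round(4),np.linalg.norm(d).round(4),np.arctan2(d[1],d[0]).round(3),(C+.031*u).round(4),(C-.031*u).round(4))
go((*(C-.031*u),.09),np.arctan2(u[1],u[0]))
"
```

```text
tread [ 0.5104 -0.0572] 0.1327 2.104 [ 0.4946 -0.0305] [ 0.5261 -0.0839]
rail [ 0.5104 -0.0571] 0.1173 2.106 [ 0.4946 -0.0304] [ 0.5262 -0.0837]
roll -0.002 (q6->-0.87) tool shift 34.9 1.2 69.9
roll 3.140 (q6->2.27) tool shift -34.9 -1.2 69.9
```

```bash
python3 -m crank '{"translation":[[19,0,0],[19,0,0],[0,0,30],[0,0,30],[0,0,10],[0,0,0],[0,0,0],[0,0,0]],"roll":[0,0,0,0,0,0,0,0],"fingers":[0.1,0.1,0.1,0.1,0.1,0.1,0.1,0.1]}'
python3 -m crank '{"translation":[[0,0,0],[0,0,0]],"roll":[0,0],"fingers":[0.1,0.1]}' >/dev/null
python3 -c "
from h import *
print(pose()[:2]);go((.5262,-.0838,.0485),2.105)"
```

```text
clock: 28.65
position: [0.5258, -0.0811, 0.0915]
ee_rot: [0.001, 0.495, 0.869, 0.0]
contact_force: [0.2, -0.6, 0.5]
width: 0.0185
gripper_force: 20.2
(array([ 0.52523984, -0.0811544 ,  0.09091548]), np.float64(0.5339028808391515))
roll -0.000 (q6->-0.82) tool shift -2.8 -0.5 42.4
roll 3.141 (q6->2.32) tool shift 2.8 0.5 42.4
```

```bash
python3 -m crank '{"translation":[[0.5,-1,16],[0,0,15],[0,0,8],[0,0,3],[0,0,0],[0,0,0],[0,0,0]],"roll":[0,0,0,0,0,0,0],"fingers":[0.1,0.1,0.1,0.1,0.1,0.1,0.1]}'
python3 -m crank '{"translation":[[0,0,0],[0,0,0],[0,0,0],[0,0,-5],[0,0,-20],[0,0,-40],[0,0,-40],[0,0,-30]],"roll":[0,0,0,0,0,0,0,0],"fingers":[0.24,0.28,0.34,0.34,0.34,0.34,0.34,0.34]}'
python3 -m crank '{"translation":[[-20,0,-20],[-20,0,-10],[0,0,0],[0,0,0],[0,0,0],[0,0,0]],"roll":[0,0,0,0,0,0],"fingers":[0.45,0.45,0.45,0.45,0.45,0.45]}'
python3 -c "
from h import *
c,im=shot('b2');print(pose()[:2])
cv2.imwrite('pics/b2c.png',cv2.resize(im[0:300,200:440],None,fx=2,fy=2,interpolation=2))
go((.515,-.353,.12),2.21)"
```

```text
clock: 29.55
position: [0.5242, -0.0812, 0.0487]
ee_rot: [0.001, 0.495, 0.869, 0.0]
contact_force: [0.9, -0.3, 0.6]
width: 0.0184
gripper_force: 20.2
clock: 30.35
position: [0.5242, -0.0812, 0.1859]
ee_rot: [0.001, 0.495, 0.869, 0.0]
contact_force: [0.4, 0.1, -0.6]
width: 0.0288
gripper_force: 0.0
clock: 30.95
position: [0.5429, -0.1146, 0.2122]
ee_rot: [-0.001, 0.495, 0.869, -0.0]
contact_force: [0.3, -0.2, -0.8]
width: 0.0382
gripper_force: 0.0
(array([ 0.54308488, -0.11467656,  0.21227541]), np.float64(0.5345811123111629))
roll -0.105 (q6->-0.97) tool shift -174.5 -164.7 92.3
roll 3.037 (q6->2.17) tool shift 174.5 164.7 92.3
```

View pics/b2c.png

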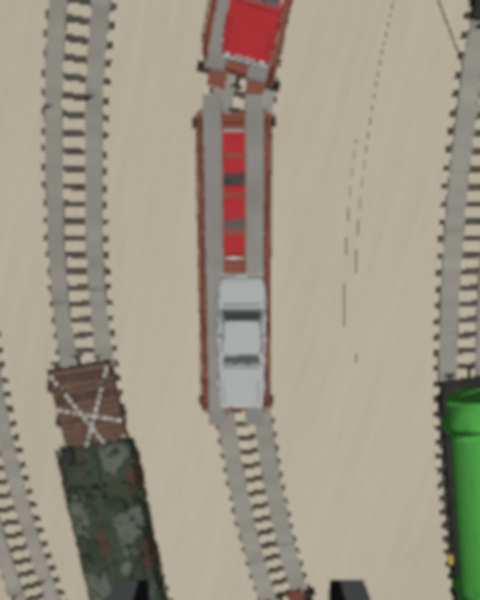

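Silver is on deck B at crop (218-267, 277-410), straight. I'll check its frame coordinates and head for sand.

```bash
python3 -c "
from h import *
c=pickle.load(open('pics/b2.pkl','rb'))
C=np.array([.5104,-.0571]);u=np.array([np.cos(2.105),np.sin(2.105)]);v=np.array([-u[1],u[0]])
for p,z in(((242,277),.046),((242,410),.046),((203,343),.0455),((270,343),.0455),((219,343),.0475),((267,343),.0475),((233,112),.0425),((238,408),.0425)):
  w=ray(c,(200+p[0]/2,p[1]/2),z)[:2]-C;print(p,(w@u*1000).round(1),(w@v*1000).round(1))"
python3 -m crank '{"translation":[[-34.9,-33,15],[-34.9,-33,15],[-34.9,-33,20],[-34.9,-33,21],[-34.9,-33,21],[0,0,0],[0,0,0],[0,0,0]],"roll":[-0.105,0,0,0,0,0,0,0],"fingers":[0.45,0.45,0.45,0.45,0.45,0.45,0.45,0.45]}'
python3 -m crank '{"translation":[[0,0,0],[0,0,0]],"roll":[0,0],"fingers":[0.45,0.45]}' >/dev/null
python3 -c "
from h import *
c,im=shot('n1');p,ax=seg('n1s',c,im,(.515,-.353,.007),T=12)
go((p[0],p[1],.005),ax)"
```

```text
(242, 277) -2.6 -2.6
(242, 410) -58.2 -2.7
(203, 343) -29.5 13.8
(270, 343) -29.5 -14.5
(219, 343) -29.3 7.0
(267, 343) -29.3 -13.1
(233, 112) 59.2 1.0
(238, 408) -58.1 -1.0
clock: 31.8
position: [0.5116, -0.345, 0.1242]
ee_rot: [-0.0, 0.449, 0.894, 0.0]
contact_force: [0.8, 0.5, -0.5]
width: 0.0383
gripper_force: 0.0
n1s expected px [313. 239.] rect [318. 226.] [31.3 34.9] 457.0
centre [ 0.5127 -0.3428] sides [0.027  0.0232 0.0272 0.0239] axis 1.956
roll 0.256 (q6->-1.09) tool shift 1.9 1.4 119.8
roll -2.886 (q6->-4.23) tool shift -1.9 -1.4 119.8
```

View pics/n1s.png

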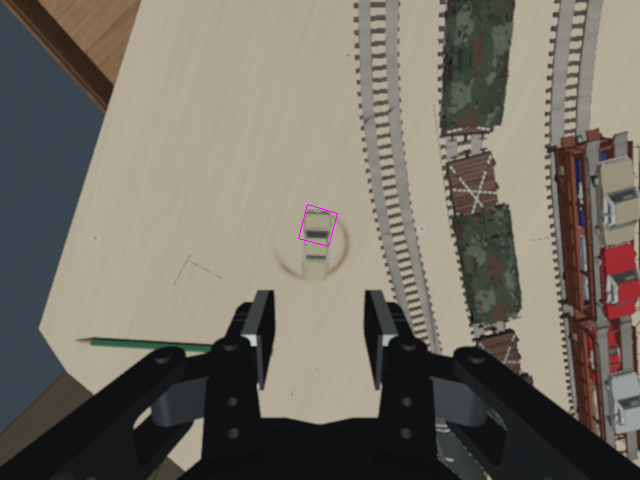

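Sand spans from about (318,209) to (315,280), centre about (316.5,244). The mask was confused by the ring, so I'll use a yellowness mask instead.

```bash
python3 -c "
from h import *
c=pickle.load(open('pics/n1.pkl','rb'));im=cv2.imread('pics/n1.png')
l=cv2.cvtColor(im,cv2.COLOR_BGR2LAB).astype(float);x0,y0=280,195
r=l[y0:295,x0:360];bg=np.median(r.reshape(-1,3),0)
m=((r[...,1]-bg[1]<-2.5)).astype(np.uint8);m=cv2.morphologyEx(m,cv2.MORPH_CLOSE,np.ones((9,9)));m=cv2.morphologyEx(m,cv2.MORPH_OPEN,np.ones((5,5)))
ct=max(cv2.findContours(m,0,1)[0],key=cv2.contourArea);R=cv2.minAreaRect(ct+np.array([x0,y0],np.int32));print(R)
box=cv2.boxPoints(R);P=np.array([ray(c,p,.005)[:2] for p in box]);E=P-np.roll(P,-1,0);L=np.linalg.norm(E,axis=1);i=L.argmax();ax=np.arctan2(E[i,1],E[i,0])%np.pi
print(P.mean(0),L,ax);go((*P.mean(0),.005),ax)
print('hand',ray(c,(316.5,244),.007))
d=ray(c,(318,209),.006)-ray(c,(315,280),.006);print(np.linalg.norm(d),np.arctan2(d[1],d[0]))
"
```

```text
((316.4595642089844, 245.5758819580078), (24.17154312133789, 65.3631362915039), 1.4688007831573486)
[ 0.52141677 -0.35673174] [0.05269924 0.01790338 0.05273351 0.01896549] 2.1956436833242576
roll 0.016 (q6->-1.33) tool shift -14.9 0.9 119.8
roll -3.126 (q6->-4.47) tool shift 14.9 -0.9 119.8
hand [ 0.51984842 -0.35452478  0.007     ]
0.05699092443266931 2.1698709683623454
```

```bash
python3 -m crank '{"translation":[[-13.6,0.9,20],[0,0,35],[0,0,38],[0,0,18],[0,0,6],[0,0,0],[0,0,0],[0,0,0]],"roll":[0.022,0,0,0,0,0,0,0],"fingers":[0.45,0.45,0.45,0.45,0.45,0.45,0.45,0.45]}'
python3 -m crank '{"translation":[[0,0,0],[0,0,0],[0,0,0],[0,0,0],[0,0,0],[0,0,0]],"roll":[0,0,0,0,0,0],"fingers":[0.1,0.1,0.1,0.1,0.1,0.1]}' 20
python3 -m crank '{"translation":[[0,0,-20],[0,0,-40],[0,0,-40],[0,0,-20],[0,0,0],[0,0,0]],"roll":[0,0,0,0,0,0],"fingers":[0.1,0.1,0.1,0.1,0.1,0.1]}'
python3 -c "
from h import *
go((.4946,-.0304,.09),2.105)"
```

```text
clock: 32.85
position: [0.5214, -0.3573, 0.0087]
ee_rot: [0.002, 0.459, 0.888, -0.0]
contact_force: [-0.6, -0.1, -0.1]
width: 0.0385
gripper_force: 0.0
clock: 33.45
position: [0.5209, -0.3571, 0.0083]
ee_rot: [0.001, 0.459, 0.888, -0.0]
contact_force: [-0.9, -0.1, 6.1]
width: 0.0183
gripper_force: 19.7
clock: 34.05
position: [0.52, -0.3564, 0.1267]
ee_rot: [-0.0, 0.459, 0.888, 0.0]
contact_force: [-0.2, 0.6, -0.9]
width: 0.0181
gripper_force: 19.6
roll 0.083 (q6->-1.25) tool shift 293.5 144.1 36.7
roll -3.059 (q6->-4.39) tool shift -293.5 -144.1 36.7
```

```bash
python3 -m crank '{"translation":[[0,0,0],[42,20.4,0],[42,20.4,0],[42,20.4,0],[42,20.4,0],[42,20.4,0],[42,20.4,0],[41,20,0]],"roll":[0.083,0,0,0,0,0,0,0],"fingers":[0.1,0.1,0.1,0.1,0.1,0.1,0.1,0.1]}'
python3 -m crank '{"translation":[[0,0,0],[0,0,17],[0,0,17],[0,0,0],[0,0,0],[0,0,0],[0,0,0]],"roll":[0,0,0,0,0,0,0],"fingers":[0.1,0.1,0.1,0.1,0.1,0.1,0.1]}'
python3 -c "
from h import *
print(pose()[:2]);go((.4946,-.0304,.0495),2.105)"
```

```text
clock: 34.85
position: [0.4918, -0.0298, 0.125]
ee_rot: [-0.002, 0.496, 0.869, -0.001]
contact_force: [1.1, 0.2, 0.5]
width: 0.0181
gripper_force: 19.6
clock: 35.55
position: [0.4942, -0.0324, 0.0935]
ee_rot: [0.001, 0.496, 0.868, 0.0]
contact_force: [0.1, 0.1, 0.3]
width: 0.0178
gripper_force: 19.6
(array([ 0.49423206, -0.03235339,  0.09350197]), np.float64(0.5335395459870993))
roll -0.001 (q6->-0.74) tool shift 1.5 1.3 44.0
roll 3.141 (q6->2.40) tool shift -1.5 -1.3 44.0
```

```bash
python3 -m crank '{"translation":[[1,-0.7,16],[0,0,16],[0,0,9],[0,0,3],[0,0,0],[0,0,0],[0,0,0]],"roll":[0,0,0,0,0,0,0],"fingers":[0.1,0.1,0.1,0.1,0.1,0.1,0.1]}'
python3 -m crank '{"translation":[[0,0,0],[0,0,0],[0,0,0],[0,0,-5],[0,0,-20],[0,0,-40],[0,0,-40],[0,0,-30]],"roll":[0,0,0,0,0,0,0,0],"fingers":[0.24,0.28,0.34,0.34,0.34,0.34,0.34,0.34]}'
python3 -m crank '{"translation":[[0,0,-30],[0,0,-30],[0,0,0],[0,0,0],[0,0,0],[0,0,0]],"roll":[0,0,0,0,0,0],"fingers":[0.45,0.45,0.45,0.45,0.45,0.45]}'
python3 -c "
from h import *
c,im=shot('f1');print(pose()[:2])
cv2.imwrite('pics/f1c.png',cv2.resize(im[0:300,180:460],None,fx=2,fy=2,interpolation=2))"
```

```text
clock: 36.25
position: [0.4932, -0.0315, 0.0496]
ee_rot: [0.001, 0.495, 0.869, 0.0]
contact_force: [-0.3, 0.4, 0.3]
width: 0.0183
gripper_force: 19.6
clock: 37.05
position: [0.4932, -0.0315, 0.1868]
ee_rot: [0.001, 0.495, 0.869, 0.0]
contact_force: [0.4, -0.9, -0.4]
width: 0.029
gripper_force: 0.0
clock: 37.65
position: [0.4917, -0.0312, 0.2426]
ee_rot: [-0.001, 0.495, 0.869, -0.0]
contact_force: [0.3, 0.4, 0.3]
width: 0.0386
gripper_force: 0.0
(array([ 0.49185874, -0.0313027 ,  0.24269447]), np.float64(0.5340194906249697))
```

View pics/f1c.png

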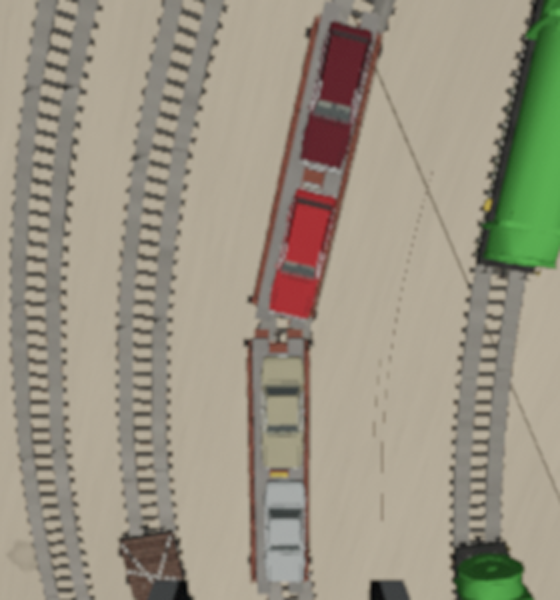

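All four are on deck in the right order. From the buffer end: wine with ends (350,26) and (325,166), red (320,197)-(291,314), sand (283,357)-(281,470), silver (284,482)-(286,580). Checking the frame coordinates.

```bash
python3 -c "
from h import *
c=pickle.load(open('pics/f1.pkl','rb'))
W=lambda p,z:ray(c,(180+p[0]/2,p[1]/2),z)[:2]
D={'A':([.4538,.0688],1.877),'B':([.5104,-.0571],2.105)}
def rep(n,k,t,b,z=.047):
  C,h=D[k];u=np.array([np.cos(h),np.sin(h)]);v=np.array([-u[1],u[0]])
  T=W(t,z)-C;B=W(b,z)-C;M=(T+B)/2;d=T-B;print(n,(M@u*1000).round(1),(M@v*1000).round(1),'len',np.linalg.norm(d).round(4),'ang',np.arctan2(d@v,d@u).round(3))
rep('wine','A',(350,26),(325,166));rep('red','A',(315,196),(292,314));rep('sand','B',(283,357),(281,470));rep('silver','B',(284,482),(286,580))
rep('Adeck','A',(348,26),(286,307),.0425);rep('Bdeck','B',(280,340),(279,583),.0425)"
```

```text
wine 30.4 -1.7 len 0.0536 ang 0.056
red -34.6 -2.9 len 0.0512 ang 0.037
sand 30.7 -1.1 len 0.0548 ang -0.016
silver -29.2 -2.7 len 0.0526 ang 0.022
Adeck 0.0 -0.1 len 0.1164 ang 0.009
Bdeck 3.0 0.1 len 0.1247 ang -0.003
```

All four are within tolerance and the carriers have not moved, so I'm handing in.

```bash
python3 -c "
from rig import manip
print(manip.sign_off())"
```

```text
the job is handed in; nothing more can be done
None
```

All four cars are on the upper decks in order from the buffer stop (wine red, bright red, sand, silver), and the job is handed in. My last camera check put each within about 4 mm along and 3 mm across of its half-deck centre; the hand-in gave no verdict.

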